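Free a seized vial clamp and nip the vial

ROBOT

A 7-joint arm with a two-finger parallel gripper is mounted at the origin on a cart in front of the work surface, level with it; the furniture and walls round the work are solid. World frame = base frame: x ahead of the robot, y to its left, z up, the work surface at z = 0. Lengths are in m, angles in rad, forces in N, time in s.
With the tool pointing down it reaches from about 0.4 to 0.875 m from the base axis. Payload 19.3 kg.
Tool frame: the origin (TCP) lies on the centre line of the jaws, within the pads' length; the fingertips stand 8 mm ahead of it and the grasp point (between the pads) lies 11 mm behind it; z points along the fingers, y is the line along which they close (so a half turn about z gives the same grasp; the last joint's range is limited). The gripper opens to 85 mm and grips with 20 to 120 N. Pads are 22 mm wide; open, the fingers measure 114 mm over their backs; the gripper's body (76 mm by 85 mm) begins 54 mm behind the grasp point. The pads swing forward as they close: fully open they stand 13 mm farther back than shut.
Start: joints at [-1.326, 0.521, -0.036, 1.599, 0.021, 1.021, -0.113], TCP at [0.194, 0.594, 0.209] pointing down, gripper open.
Joint ranges: [-2.91, 2.91], [-0.3, 2.13], [-1.5, 1.42], [0.17, 2.43], [-1.26, 4.41], [0.16, 1.93], [-2.52, 2.52]. Speed limits (rad/s): [1.89, 1.89, 2.39, 2.39, 3.01, 3.01, 3.01].

INTERFACE

Orientations are given as [roll, pitch, yaw] about the fixed x, y, z axes, in that order (R = Rz(yaw) Ry(pitch) Rx(roll)).
In Python, from workcell import status, grab_frame, camera_params, bot, search_frame, silhouettes gives the robot as it stands.
- The arm moves only by the shell command python3 -m creep 'ROWS' [FORCE]. ROWS is JSON, a list of rows, each a list of 5 numbers: the shift along the tool's x, y, z in units of 60 mm (1.0 is 60 mm), then the turn about the tool's z in units of 8 degrees (1.0 is 8 degrees), then the opening, from 0 (shut) to 1 (fully open). In form: [[x, y, z, twist, hand], ...]. A call has 1 to 5 rows; each row is the pose to reach, as a shift and turn from the pose commanded when the call began, along the tool's axes at that moment; what a row does not reach only later rows make up. A row lasts 1/8 s, in which the tool goes at most 62.5 mm and 10.7 degrees, less where a joint would pass 70% of its speed; a pose out of reach is approached as far as the arm can. A call with a gripper value outside its range is refused whole. The fingers move at their own pace and stop on an object; FORCE is the grip in N (left out, the last holds). Time passes only in rows, so rows that repeat a pose let the fingers close. It gives the time, the measured TCP pose, the force, the opening and the grip force at its end, in the units of the state.
- status.observe(): the state, without advancing time (a new reading comes with each control period).
- grab_frame(name): name is "side" or "top" or "wrist"; returns the picture (480x640x3 uint8, blue, green, red); there is no depth.
- camera_params(name): a dict with "K" (3x3 intrinsics, pixels), "rvec" (rotation vector, rad) and "tvec" (3), from world to camera coordinates, as OpenCV has them; the wrist camera has in their place "tool_from_camera" (4x4, takes a point from camera to tool coordinates, whose origin is the TCP and whose axes are the flange's). Camera axes: x right, y down, z forward; pixel columns grow to the right and rows downward; lengths in m; the calibration is good to about 2 mm. A picture is of the moment at which its call begins: read the wrist's pose just before it. camera_params takes no time and is no camera call.
- bot.job_done(): hands the job in; it is judged then, once.
Trained networks look in the newest picture that a camera, given by its name, has taken for a name from the list of things; names that differ only in an ending like _2 or _b are one class to them, and where a whole thing is asked for, a point or a joint stands for the part that bears it (a point fixed in the world has none). Each returns a list of dicts, best first, with "p" (0 to 1); they miss things now and then, are a little off and sometimes report something else, mostly with a low value. They report only what shows in the picture. A call takes as long as a camera call. They do not tell look-alikes from the thing itself.
- search_frame(camera, name): "extent" ([left, top, right, bottom] as shares, 0 to 1, of the picture: columns of its width, rows of its height, round what is visible of it).
- silhouettes(camera, name): "mask" (480x640 bool, what is visible of it) and "extent" ([left, top, right, bottom] as shares, 0 to 1, of the picture: columns of its width, rows of its height, round what is visible of it).
The state is a dict: "clock": time; "qpos": joint angles; "qd": joint speeds; "joint_efforts": joint torques, N m; "position": TCP position; "tool_rot": TCP orientation; "force": force on the tool from outside, world axes, zero at the start; "moment": the same for the moment, N m; "grip_width": finger opening in m; "finger_force": force on a finger pad.
Only numpy, scipy, OpenCV 4.12 (cv2) and the standard library are available. Lean on these libraries where they do the work, as an engineer would, in place of code of your own. Each camera call takes 0.05 s, during which the arm holds its last target. There are 200 camera calls.

TASK

Stand the tall vial that is nearest the bench clamp upright in the clamp's V seat and let go of it; then break the seized bar knob loose with a short firm clockwise twist and keep turning it, now easily, until the jaw has closed on the vial. Feel for the contact and stop there: the jaw must hold the vial snugly against the V, never squeeze it hard, and stay so when you let go of the knob. Leave the small vials and the tape roll where they are.

Things in the scene. Friction and masses are not known exactly. Their poses are not given: they have to be found in the camera images.
- vial_mid (a point): middle (half-way up, on the axis) of the vial to be clamped: clear glass, black screw cap, 33 mm across the body (cap 29 mm), 70 mm tall, 35 to 70 g, standing on the bench; two similar vials near it are only 56 mm tall, and one of its own size far to the left by the tip box is not meant. Grip it a little above its middle, so that the fingers stay above the V seat
- seat_mid (a point): where vial_mid is when the vial stands on the clamp's 8 mm base plate touching both 45-degree faces of the V. x points along the clamp from the knob to the V (the way the jaw pushes), z up. The V's top is 17 mm below this point. The jaw's nose waits 4 to 10 mm from the seated vial's wall, so let the vial down about 2 mm to the -x side of this point; the jaw then slides it home
- seat: the aluminium V block, 18 mm tall, fixed on the base plate at a setting along the clamp that differs by a few mm each time; opens towards its -x, reaches about 20 mm to either side and 35 mm behind its origin; origin 35 mm below seat_mid, same axes
- knob_grip (a point): on the knob's vertical axis, in the middle of its black bar grip: 44 mm long, 14 mm wide, 26 mm tall (top 13 mm above this point, a 42 mm round skirt 13 mm below). The bar lies along this point's y; grip it across, along its x. z up. The knob sits on a grey gear housing 54 x 50 mm, 44 mm high, about 97 mm from the seat
- knob (a joint): turn of the knob, rad: 0 at the start (seized, jaw drawn back), grows clockwise seen from above, stop at 1.6. Over the first 0.2 rad it resists more and more, up to 0.3 to 0.4 N m, then suddenly lets go and turns at about 0.12 N m. The nose meets the vial at 0.5 to 1.3; then each 0.1 rad presses 10 to 14 N harder and adds 0.07 to 0.1 N m. Up to 14 N it holds when let go; over 22 N is too hard
- jaw: steel rod with a stiffly sprung black rubber nose (15 mm across, centre 18 mm above the bench) that slides along the clamp's x out of the gear housing as the knob turns; origin at the rod's end. The nose's face is 11 to 15 mm beyond that: its screwed holder is set differently each time. 5 to 14 N is a snug hold
- tall_vial: the vial itself, origin under the centre of its foot, z up; see vial_mid
- clamp: the clamp's base, fixed to the bench: aluminium plate 180 x 60 x 8 mm along its x axis; origin under the plate, x from the knob to the V, z up
- small_vial_a: bystander: small capped glass vial, 27 mm across, 56 mm tall; origin under its foot
- small_vial_b: bystander: small capped glass vial, 27 mm across, 56 mm tall; origin under its foot
- tape: bystander: roll of tape lying flat, 53 mm across, 18 mm tall; origin under its centre
Things that resemble listed ones, but are neither listed nor needed, are in the scene too. What is shaped like the clamp but yellow is not meant. What is shaped like the tall_vial but pink is not meant.

How it is judged:
By the outcome, as a careful person would: the job done as asked, in the order asked, and still so for the second after the job is handed in, with the robot touching nothing.
It also fails if it takes over 70 s, if anything falls off the work surface, if the arm or the gripper's body presses on something with over 40 N, if the wrist force passes 120 N, or if a joint passes its speed limit or range.

## Working session

There is one attempt and no reset: what is moved stays moved. The work goes in short steps, Python scripts to look and compute and a shell command to move; the robot and the scene stay as the last step left them, time stands still between calls to the robot, and variables do not carry over. Pictures are saved under pics/ and viewed, at most 10 in all, crops included, and the job is handed in when it is done.

```bash
mkdir -p pics; ls; python3 - <<'E'
from workcell import *
import cv2,numpy as np
print(status.observe())
ims=[grab_frame(c) for c in("side","top")]
for c,i in zip(("side","top"),ims):
    cv2.imwrite(f"pics/{c}0.png",i)
    p=camera_params(c);R=cv2.Rodrigues(np.array(p["rvec"],float))[0];print(c,np.round(p["K"],1).tolist(),(-R.T@np.array(p["tvec"]).ravel()).round(3))
    for n in("vial_mid","seat","knob_grip","jaw","clamp","small_vial_a","tape"):
        print(n,[(round(d["p"],2),(np.array(d["extent"])*[640,480,640,480]).round().tolist()) for d in search_frame(c,n)][:5])
print(camera_params("wrist"))
E
```

```text
pics
{'clock': 0.0, 'qpos': array([-1.3261954 ,  0.52201323, -0.03631967,  1.59998921,  0.02120218,
        1.02110132, -0.11280095]), 'qd': array([-6.82747133e-04,  7.00008172e-05, -1.29503704e-03,  8.02637523e-04,
       -1.15059913e-03, -7.30063222e-04, -6.47583953e-04]), 'joint_efforts': array([ 8.25817406e-04, -9.27106190e+01,  1.98006772e+00, -3.69935346e+01,
        1.78566895e-02,  8.17416381e-03, -3.11789293e-06]), 'position': array([0.1934482 , 0.59393438, 0.20823305]), 'tool_rot': array([-3.14046988e+00,  8.58856512e-05,  2.82677495e+00]), 'force': array([-0.01860337, -0.29799572, -0.08049109]), 'moment': array([ 0.04643519, -0.04412987,  0.01021023]), 'finger_force': 0.0, 'grip_width': 0.0852459795750023}
side [[605.5, 0.0, 331.0], [0.0, 605.5, 240.9], [0.0, 0.0, 1.0]] [ 0.368 -0.505  0.413]
vial_mid [(0.81, [331.0, 225.0, 353.0, 271.0]), (0.75, [312.0, 209.0, 331.0, 256.0])]
seat [(0.75, [342.0, 295.0, 384.0, 321.0])]
knob_grip [(0.83, [197.0, 261.0, 229.0, 297.0]), (0.62, [376.0, 302.0, 415.0, 342.0])]
jaw [(0.49, [338.0, 293.0, 385.0, 318.0])]
clamp [(0.78, [189.0, 264
[... 685 characters left out ...]
48.0]), (0.62, [287.0, 315.0, 385.0, 356.0])]
small_vial_a [(0.7, [308.0, 169.0, 322.0, 185.0]), (0.5, [243.0, 164.0, 263.0, 181.0])]
tape [(0.91, [212.0, 286.0, 246.0, 315.0])]
{'K': array([[386.63209477,   0.        , 316.72875653],
       [  0.        , 386.63209477, 236.35347144],
       [  0.        ,   0.        ,   1.        ]]), 'tool_from_camera': array([[ 1.65246358e-04, -9.62347465e-01, -2.71822239e-01,
         6.94676728e-02],
       [ 9.99999859e-01,  2.96177287e-04, -4.40652415e-04,
        -5.15295285e-04],
       [ 5.04568308e-04, -2.71822128e-01,  9.62347378e-01,
        -1.64056746e-01],
       [ 0.00000000e+00,  0.00000000e+00,  0.00000000e+00,
         1.00000000e+00]])}
```

View pics/side0.png

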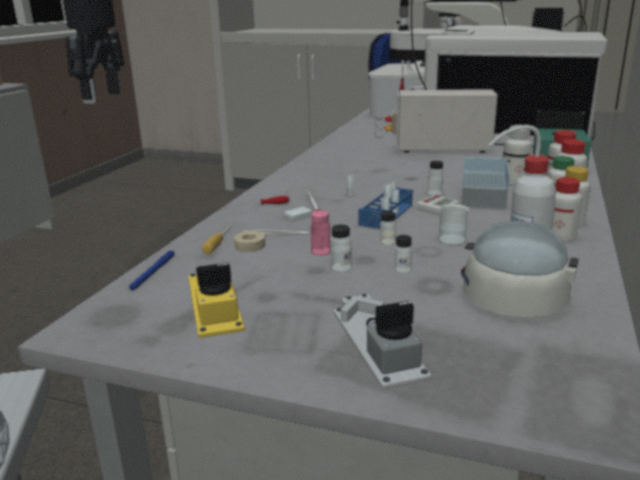

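View pics/top0.png

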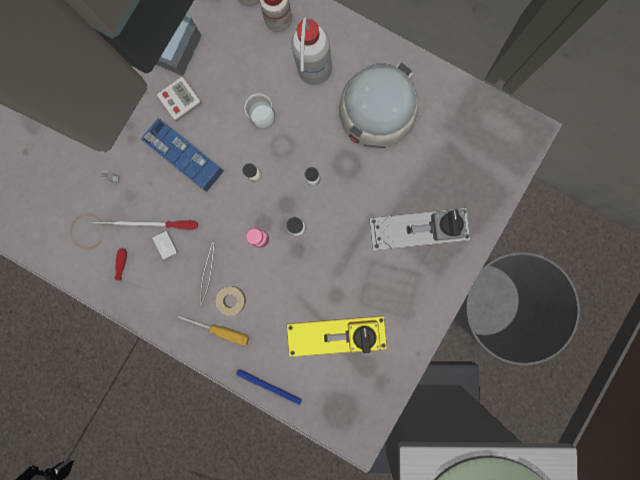

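The tall vials in the side/top pictures:
- Clear with a black cap at side (342,248), top (296,227). It is tall, clear and nearest the grey clamp, so it fits.
- Pink at (320,232) / (257,237). Excluded by its colour.
- Far one at side (436,177). Excluded as the one by the tip box.
- Small vials at side (388,227) and (403,253).

The grey clamp is at top (420,228). The yellow one is a decoy.

```bash
cat > h.py <<'E'
from workcell import *
import cv2,numpy as np
from scipy.spatial.transform import Rotation as Ro
def cam(c,st=None):
    p=camera_params(c);K=np.array(p["K"])
    if c=="wrist":
        T=np.eye(4);T[:3,:3]=Ro.from_euler("xyz",st["tool_rot"]).as_matrix();T[:3,3]=st["position"]
        X=np.linalg.inv(T@np.array(p["tool_from_camera"]));return K,X[:3,:3],X[:3,3]
    return K,cv2.Rodrigues(np.array(p["rvec"],float))[0],np.array(p["tvec"]).ravel()
def plane(C,uv,z):
    K,R,t=C;o=-R.T@t;d=R.T@np.linalg.solve(K,[uv[0],uv[1],1.]);return o+d*(z-o[2])/d[2]
def proj(C,X):
    K,R,t=C;x=(R@np.atleast_2d(X).T).T+t;x=x@K.T;return x[:,:2]/x[:,2:]
def tri(C1,u1,C2,u2):
    P=lambda C:C[0]@np.c_[C[1],C[2]]
    X=cv2.triangulatePoints(P(C1),P(C2),np.array(u1,float),np.array(u2,float)).ravel();return X[:3]/X[3]
E
python3 - <<'E'
from h import *
T,S=cam("top"),cam("side")
print("cap",plane(T,(296,226),.07),tri(T,(296,226),S,(341.5,229)))
print("mid side",plane(S,(342,248),.035))
print("pink",plane(T,(257.5,237),.07), "sm",plane(T,(312,175),.056),plane(T,(251,171),.056),"tape",plane(T,(230,301),.018))
print("knob",plane(T,(453,223),.078),tri(T,(453,223),S,(394,306)))
a=cv2.imread("pics/top0.png");
c1=cv2.resize(a[195:260,355:485],None,fx=6,fy=6,interpolation=cv2.INTER_CUBIC)[:,:780]
b=cv2.imread("pics/side0.png");c2=cv2.resize(b[205:280,290:420],None,fx=2.7,fy=2.7,interpolation=cv2.INTER_CUBIC);
o=np.zeros((600,790,3),np.uint8);o[:c1.shape[0],:780]=c1;o[392:392+c2.shape[0],:c2.shape[1]]=c2[:208];cv2.imwrite("pics/c1.png",o)
E
```

```text
cap [0.54870628 0.34363008 0.07      ] [0.55045324 0.34368477 0.06601074]
mid side [0.55137187 0.34133531 0.035     ]
pink [0.52985916 0.41064361 0.07      ] sm [0.64062315 0.31628127 0.056     ] [0.64864867 0.42506115 0.056     ] tape [0.4158355  0.46876319 0.018     ]
knob [0.55182034 0.07450435 0.078     ] [0.55272932 0.07392564 0.07638549]
```

View pics/c1.png

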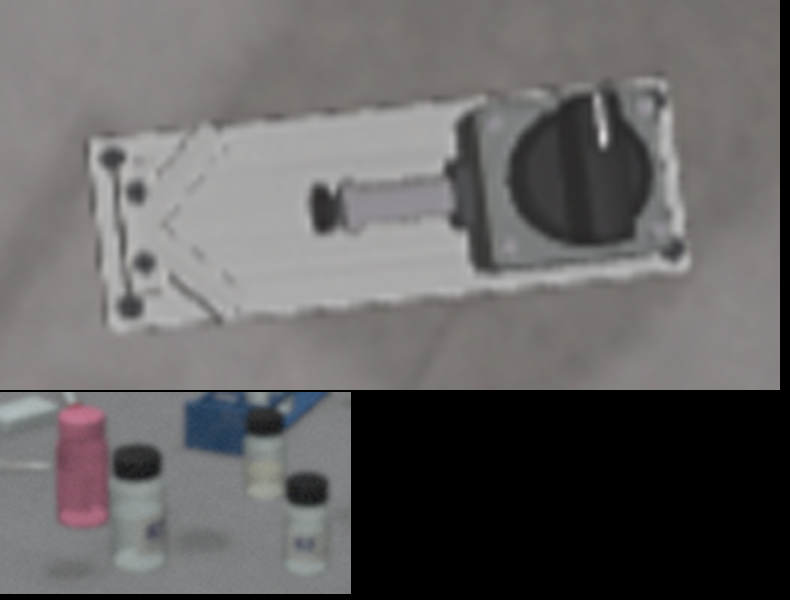

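The crop confirms it: the clear vial with the black cap is the tall one, with the pink one behind it to the left. The clamp's plate corners show at crop (92,140), (112,330), (690,270), (668,78), and the knob is at (580,168).

```bash
cat >> h.py <<'E'
def go(st,xyz,yaw_y=None):
    "tool shifts in units to bring TCP to xyz; yaw_y = wanted world angle of tool y (line)"
    R=Ro.from_euler("xyz",st["tool_rot"]).as_matrix();u=R.T@(np.array(xyz)-st["position"])/.06
    tw=None
    if yaw_y is not None:
        a=np.arctan2(R[1,1],R[0,1]);d=np.degrees(a-yaw_y);d=(d+90)%180-90;tw=d/8
    return u.round(2),tw
E
python3 - <<'E'
from h import *
T=cam("top");c=[(92,140),(112,330),(690,270),(668,78)]
P=[plane(T,(355+(u+.0)/6,195+v/6),.008) for u,v in c];print(np.round(P,4))
P=np.array(P);m=(P[0]+P[1]-P[2]-P[3])/2;a=np.arctan2(m[1],m[0]);print("axis deg",np.degrees(a),np.linalg.norm(m), "centre",P.mean(0))
st=status.observe();print(go(st,[.55,.343,.20],a+np.pi/2))
k=np.array([.552,.0743]);x=np.array([np.cos(a),np.sin(a)]);print("seat guess",k+.097*x)
E
```

```text
[[0.5676 0.21   0.008 ]
 [0.5087 0.2044 0.008 ]
 [0.5265 0.0269 0.008 ]
 [0.5859 0.0324 0.008 ]]
axis deg 95.79733585039648 0.1784754529579619 centre [0.54717987 0.11839237 0.008     ]
(array([-6.95, -2.14,  0.15]), np.float64(8.27030938301533))
seat guess [0.54220203 0.17080388]
```

```bash
python3 -m creep '[[-0.9,-0.28,0,1,1],[-1.8,-0.56,0,2,1],[-2.7,-0.84,0,3,1],[-3.6,-1.12,0,4,1],[-4.5,-1.4,0,5,1]]'; python3 - <<'E'
from h import *
st=status.observe();print(go(st,[.55,.343,.15],np.radians(185.8)),st["position"],st["qpos"])
E
```

```text
clock: 1.42
position: [0.4256, 0.4297, 0.209]
tool_rot: [3.141, -0.0, 2.124]
force: [0.5, 0.8, -0.5]
grip_width: 0.0853
finger_force: 0.0
(array([-2.32,  1.  ,  0.98]), np.float64(3.238481122046476)) [0.42560135 0.42966522 0.20903518] [-1.00985352  0.49470836  0.17577344  1.66386459 -0.09949742  0.99134256
 -0.24681581]
```

```bash
python3 -m creep '[[-0.8,0.35,0.3,1.1,1],[-1.6,0.7,0.6,2.2,1],[-2.32,1,0.98,3.2,1],[-2.32,1,0.98,3.2,1]]'; python3 - <<'E'
from h import *
st=status.observe();im=grab_frame("wrist");cv2.imwrite("pics/w1.png",im);C=cam("wrist",st);S=cam("side")
print(st["position"],st["tool_rot"])
for d in search_frame("wrist","vial_mid"):
    e=np.array(d["extent"])*[640,480,640,480];print(d["p"],e.round())
p=np.array([.55,.343,0]);print(proj(C,[p,p+[0,0,.07],p+[0,0,.035]]))
E
```

```text
clock: 1.92
position: [0.5509, 0.3406, 0.1482]
tool_rot: [-3.141, 0.003, 1.675]
force: [0.1, -0.3, 0.2]
grip_width: 0.0854
finger_force: 0.0
[0.55093143 0.34064167 0.14816493] [-3.14055336e+00  3.09646814e-03  1.67492930e+00]
0.7 [295. 188. 341. 247.]
0.58 [275.  85. 322. 141.]
[[317.04234043 209.96500906]
 [317.00212    232.55979815]
 [317.02460729 219.92702646]]
```

View pics/w1.png

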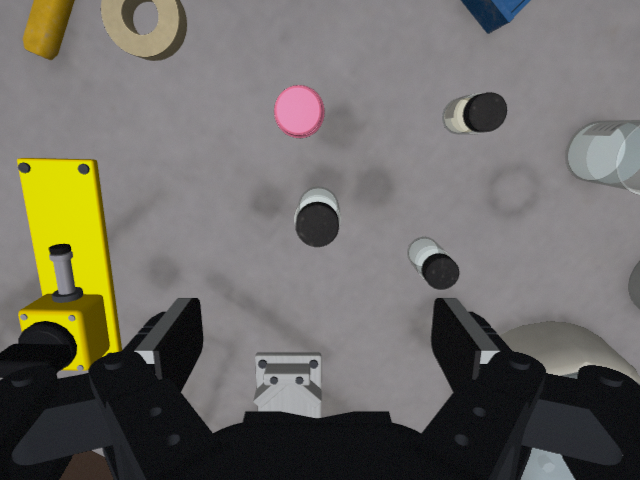

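The picture shows the target's cap at (318,225) with the pink vial behind it at (299,111) and small ones at (485,112) and (440,270). The seat's end of the clamp is at the bottom (288,380).

```bash
python3 - <<'E'
from h import *
st=status.observe();C=cam("wrist",st)
v=plane(C,(318,225),.07);f=plane(C,(319,195),0.01);print(v,f)
print(go(st,[v[0],v[1],.031],np.radians(185.8)))
# clamp corner screws / end
print([plane(C,p,.008).round(4) for p in((257,354),(321,353),(288,353))])
E
```

```text
[0.54794502 0.35167165 0.07      ] [0.54782479 0.36112434 0.01      ]
(array([0.12, 0.  , 1.98]), np.float64(0.07118990002902237))
[array([0.5087, 0.2112, 0.008 ]), array([0.5658, 0.2187, 0.008 ]), array([0.5363, 0.2154, 0.008 ])]
```

```bash
python3 -m creep '[[0,0,0,0,1],[0,0,0,0,1]]'; python3 - <<'E'
from h import *
st=status.observe();im=grab_frame("wrist");C=cam("wrist",st);print(st["position"],st["tool_rot"],abs(st["qd"]).max())
for n in("vial_mid","clamp"):
  for d in silhouettes("wrist",n)[:2]:
    e=np.array(d["extent"])*[640,480,640,480];print(n,round(d["p"],2),e.round())
g=cv2.cvtColor(im,cv2.COLOR_BGR2GRAY)[170:260,280:360]
m=(g<60).astype(np.uint8);n,l,s,c=cv2.connectedComponentsWithStats(m);i=1+s[1:,4].argmax();uv=c[i]+[280,170];print(s[i],uv,plane(C,uv,.07))
E
```

```text
clock: 2.28
position: [0.5484, 0.3454, 0.1505]
tool_rot: [3.141, -0.001, 1.683]
force: [0.3, 0.1, 1.1]
grip_width: 0.0856
finger_force: 0.0
[0.5483618  0.34537392 0.15050386] [ 3.14116664e+00 -7.09981957e-04  1.68349264e+00] 0.004075333106468722
vial_mid 0.97 [279.  96. 329. 147.]
vial_mid 0.59 [298. 191. 346. 255.]
clamp 0.96 [256. 358. 323. 419.]
clamp 0.6 [  2. 164. 122. 385.]
[  19   39   42   44 1447] [320.03386317 230.25639254] [0.54935729 0.34917503 0.07      ]
```

```bash
python3 -m creep '[[0.04,-0.01,0.6,0,1],[0.04,-0.01,1.2,0,1],[0.04,-0.01,1.8,0,1],[0.04,-0.01,1.98,0,1],[0.04,-0.01,1.98,0,1]]' 25;  python3 - <<'E'
from h import *
st=status.observe();im=grab_frame("wrist");cv2.imwrite("pics/w2.png",im);C=cam("wrist",st);print(st["position"])
print(proj(C,[[.5485,.348,.07],[.5485,.348,0]]))
E
```

```text
clock: 3.05
position: [0.548, 0.3468, 0.0314]
tool_rot: [-3.141, 0.0, 1.682]
force: [1.2, -0.2, 0.4]
grip_width: 0.0851
finger_force: 0.0
[0.5479991  0.34677553 0.03138927]
[[320.59188575 321.96840574]
 [319.38202148 258.31307001]]
```

View pics/w2.png

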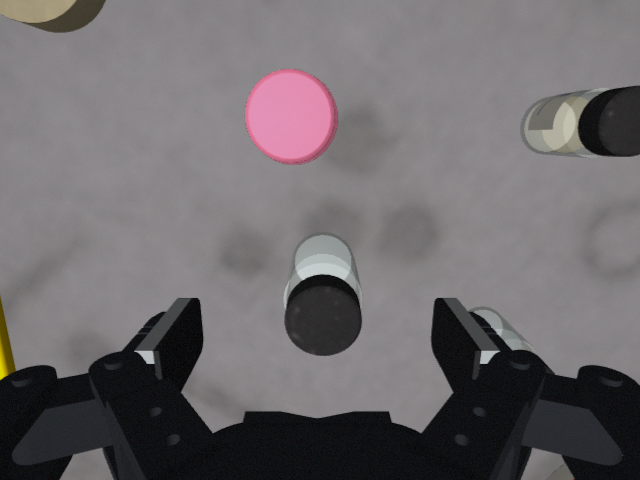

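The cap is centred at (323,315) between the open fingers, about 3 mm to tool +x of the TCP. I'll shift and close.

```bash
python3 -m creep '[[0.05,-0.01,0,0,1],[0.05,-0.01,0,0,0.25],[0.05,-0.01,0,0,0.25],[0.05,-0.01,0,0,0.25],[0.05,-0.01,0,0,0.25]]' 25
```

```text
clock: 3.72
position: [0.5473, 0.3497, 0.0314]
tool_rot: [3.141, -0.0, 1.682]
force: [0.3, -0.2, 2.3]
grip_width: 0.0283
finger_force: 23.5
```

```bash
python3 -m creep '[[0,0,0,0,0.25],[0,0,0,0,0.25],[0,0,0,0,0.25]]' 25
```

```text
clock: 4.1
position: [0.5473, 0.3497, 0.0314]
tool_rot: [3.141, -0.0, 1.682]
force: [1.5, 0.6, 4.6]
grip_width: 0.0279
finger_force: 23.8
```

```bash
python3 - <<'E'
from h import *
s=grab_frame("side");w=grab_frame("wrist");print(status.observe()["grip_width"],status.observe()["force"])
a=cv2.resize(s[190:290,280:400],None,fx=4,fy=4,interpolation=cv2.INTER_CUBIC);b=w[200:400,200:440]
o=np.zeros((400,730,3),np.uint8);o[:400,:480]=a;o[:200,485:725]=b;cv2.imwrite("pics/g1.png",o)
E
```

```text
0.02822712712909614 [1.71739233 0.06187698 5.10304959]
```

View pics/g1.png

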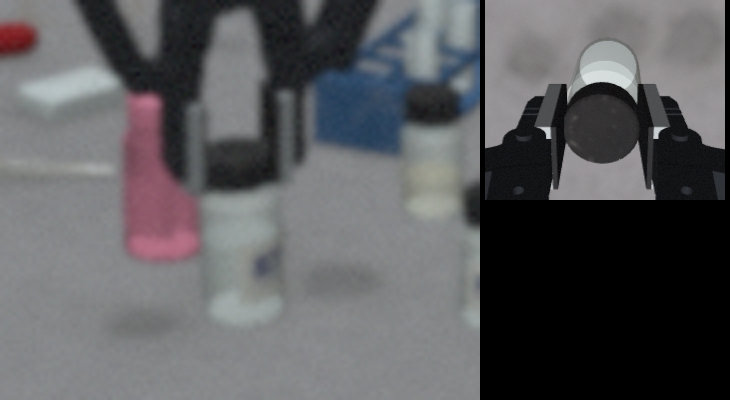

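The grip is on the cap only. The pad tips end near z≈0.052, so the fingers stand about 27 mm farther back than the reported TCP implied. I'll open, go lower and re-grip.

```bash
python3 -m creep '[[0,0,0,0,0.75],[0,0,0,0,0.75],[0,0,0.15,0,0.75],[0,0,0.3,0,0.75],[0,0,0.4,0,0.75]]' 25; python3 - <<'E'
from h import *
s=grab_frame("side");w=grab_frame("wrist");print(status.observe()["position"],status.observe()["force"])
a=cv2.resize(s[190:290,280:400],None,fx=4,fy=4,interpolation=cv2.INTER_CUBIC);b=w[200:400,200:440]
o=np.zeros((400,730,3),np.uint8);o[:400,:480]=a;o[:200,485:725]=b;cv2.imwrite("pics/g2.png",o)
E
```

```text
clock: 4.82
position: [0.5467, 0.3495, 0.0061]
tool_rot: [-3.141, 0.001, 1.682]
force: [0.6, 0.2, 0.3]
grip_width: 0.0643
finger_force: 0.0
[0.54660743 0.34935074 0.00617808] [-0.53433712 -0.0537601  -0.43971328]
```

View pics/g2.png

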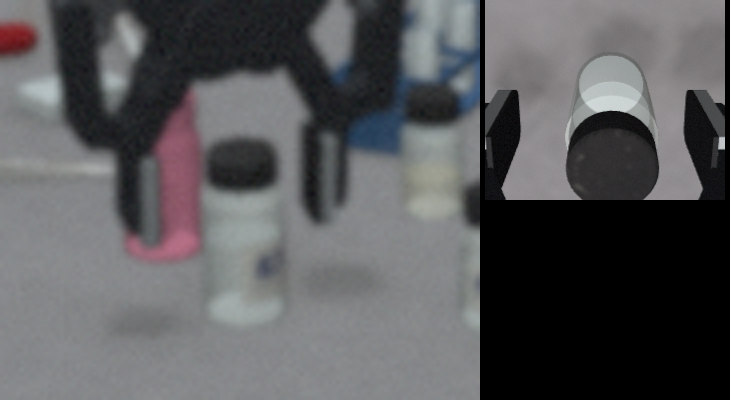

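The tips now reach the body at mid height, well below the cap. Close here.

```bash
python3 -m creep '[[0,0,0,0,0.28],[0,0,0,0,0.28],[0,0,0,0,0.28],[0,0,0,0,0.28],[0,0,0,0,0.28]]' 25;python3 -m creep '[[0,0,-0.4,0,0.28],[0,0,-0.8,0,0.28],[0,0,-1.2,0,0.28],[0,0,-1.2,0,0.28]]' 25; python3 - <<'E'
from h import *
st=status.observe();print(go(st,[.5422-.1*-.101*0,.171,.066],np.radians(185.8)),st["qpos"])
E
```

```text
clock: 5.55
position: [0.5473, 0.3499, 0.0076]
tool_rot: [3.141, -0.0, 1.682]
force: [-0.5, -1.3, 6.4]
grip_width: 0.0316
finger_force: 25.2
clock: 6.05
position: [0.5478, 0.3502, 0.0808]
tool_rot: [3.139, -0.001, 1.682]
force: [0.1, -0.4, -0.9]
grip_width: 0.0314
finger_force: 25.0
(array([-2.96, -0.42,  0.24]), np.float64(0.07018925734628212)) [-0.82372169  0.72549022  0.25510499  1.64187076 -0.23517163  0.80185762
 -0.3553386 ]
```

Gripped on the body (31.5 mm) and lifted. Next I'll work out the seat from the top picture, corrected by the offset between the top camera and the arm seen at the vial.

```bash
python3 - <<'E'
from h import *
T=cam("top");q=lambda u,v,z:plane(T,(355+u/6,195+v/6),z)
a=np.radians(95.8);x=np.array([np.cos(a),np.sin(a)]);y=np.array([-x[1],x[0]])
ap=q(165,222,.026);bk=q(122,235,.026);bk2=q(122,235,.008);k=q(580,168,.078)
for n,p in(("apex",ap),("back",bk),("back8",bk2),("knob",k)):
  d=p[:2]-[.552,.0743];print(n,p.round(4),"along",(d@x).round(4),"lat",(d@y).round(4))
s=ap[:2]-.0233*x;print("seat from apex",s," from back",bk[:2]-.035*x)
# refine V edges from top picture: average a few frames, big crop
ims=np.mean([grab_frame("top").astype(float) for _ in range(6)],0).astype(np.uint8)
cv2.imwrite("pics/v.png",cv2.resize(ims[205:255,362:432],None,fx=11,fy=11,interpolation=cv2.INTER_CUBIC))
st=status.observe()
print(go(st,[.5425,.178,.081],np.radians(185.8)))
E
```

```text
apex [0.5407 0.1895 0.026 ] along 0.1157 lat -0.0004
back [0.5369 0.2025 0.026 ] along 0.1291 lat 0.0021
back8 [0.5381 0.201  0.008 ] along 0.1275 lat 0.001
knob [0.5518 0.0768 0.078 ] along 0.0025 lat -0.0001
seat from apex [0.54309604 0.16632059]  from back [0.54038968 0.1677165 ]
(array([-2.83, -0.39, -0.04]), np.float64(0.06994972592278614))
```

View pics/v.png

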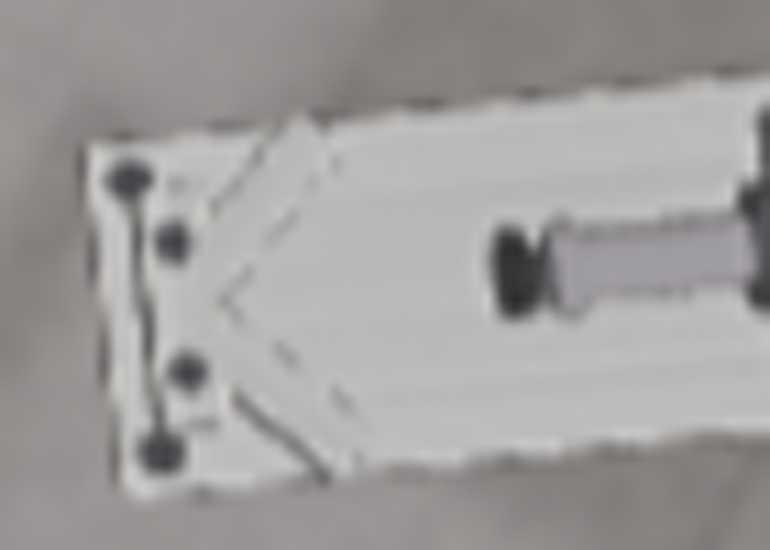

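The V's top apex is at crop (222,300), and the nose face is at (495,270), about 46 mm from it. That leaves a gap of roughly 6 mm, as described. Move to hover over the seat.

```bash
python3 -m creep '[[-0.8,-0.11,0,0,0.28],[-1.6,-0.22,0,0,0.28],[-2.4,-0.33,0,0.07,0.28],[-2.97,-0.41,0.2,0.07,0.28],[-2.97,-0.41,0.43,0.07,0.28]]' 25; python3 -m creep '[[0,0,0,0,0.28],[0,0,0,0,0.28]]' 25; python3 - <<'E'
from h import *
st=status.observe();w=grab_frame("wrist");t=grab_frame("top");s=grab_frame("side")
C,T,S=cam("wrist",st),cam("top"),cam("side");print(st["position"])
o=np.zeros((600,800,3),np.uint8);o[:360,:400]=w[120:480,120:520]
o[:360,405:795]=cv2.resize(t[200:260,365:430],None,fx=6,fy=6,interpolation=cv2.INTER_CUBIC)[:360]
o[360:,:480]=cv2.resize(s[260:320,320:440],None,fx=4,fy=4,interpolation=cv2.INTER_CUBIC);cv2.imwrite("pics/h1.png",o)
E
```

```text
clock: 6.98
position: [0.5426, 0.1669, 0.0531]
tool_rot: [-3.142, 0.001, 1.668]
force: [-0.2, 0.9, -1.0]
grip_width: 0.0315
finger_force: 25.0
clock: 7.22
position: [0.5423, 0.171, 0.0534]
tool_rot: [-3.141, -0.0, 1.673]
force: [-0.3, -0.2, -0.7]
grip_width: 0.0311
finger_force: 25.0
[0.54230438 0.17100795 0.05340711]
```

View pics/h1.png

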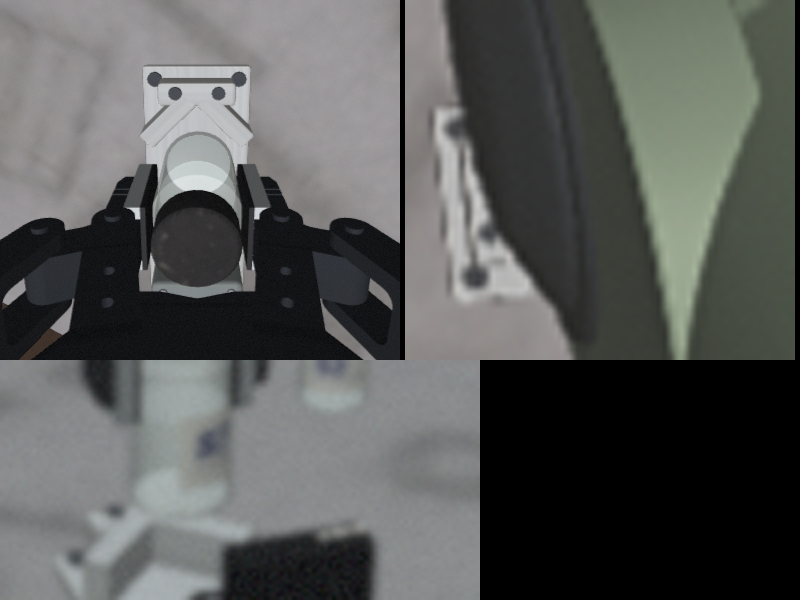

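The wrist crop shows the V apex at picture (317,224) and the far rim of the vial's foot at (318,251), with the two centred sideways.

```bash
python3 - <<'E'
from h import *
st=status.observe();C=cam("wrist",st)
a=np.radians(95.8);x=np.array([np.cos(a),np.sin(a)])
for dz in(0,-.006):
  ap=plane(C,(317,224),.026+dz)[:2];ft=plane(C,(318,251),.0458+dz)[:2]
  L=plane(C,(262,256),.026+dz);R_=plane(C,(371,256),.026+dz)
  print("apex",ap,"seat",ap-.0233*x,"vial",ft-.0165*x,"delta seat-vial along",(ap-.0233*x-ft+.0165*x)@x,"arms",L[:2],R_[:2])
E
```

```text
apex [0.53970933 0.19141375] seat [0.54206394 0.16823303] vial [0.54264781 0.16701412] delta seat-vial along 0.001271675666268825 arms [0.51286567 0.17133286] [0.56956765 0.17715506]
apex [0.53986838 0.18993151] seat [0.54222299 0.16675079] vial [0.54286952 0.16508265] delta seat-vial along 0.0017249389268761048 arms [0.51218484 0.16922233] [0.5706609  0.17522669]
```

The vial sits about 1.5 mm on the -x side of the seat, as wanted. Lower it.

```bash
python3 -m creep '[[0,0,0.2,0,0.28],[0,0,0.4,0,0.28],[0,0,0.52,0,0.28],[0,0,0.58,0,0.28],[0,0,0.58,0,0.28]]' 25; python3 -m creep '[[0,0,0.02,0,0.28],[0,0,0.04,0,0.28],[0,0,0.06,0,0.28],[0,0,0.06,0,0.28]]' 25
```

```text
clock: 8.0
position: [0.5423, 0.1697, 0.0184]
tool_rot: [-3.141, 0.0, 1.672]
force: [0.4, -0.1, -0.4]
grip_width: 0.0317
finger_force: 25.0
clock: 8.5
position: [0.5425, 0.17, 0.0155]
tool_rot: [3.141, -0.0, 1.672]
force: [-2.4, -0.5, 10.3]
grip_width: 0.0319
finger_force: 25.8
```

Base contact at z≈0.0155, as expected. Release and rise.

```bash
python3 -m creep '[[0,0,-0.01,0,0.35],[0,0,-0.01,0,0.5],[0,0,-0.01,0,0.7],[0,0,-0.01,0,0.7],[0,0,-0.4,0,0.7]]' 25; python3 -m creep '[[0,0,-0.8,0,0.7],[0,0,-1.3,0,0.7],[0.7,0,-1.5,0,0.7],[0.7,0,-1.5,0,0.7]]' 25; python3 - <<'E'
from h import *
st=status.observe();w=grab_frame("wrist");s=grab_frame("side");C=cam("wrist",st);print(st["position"])
o=np.zeros((600,800,3),np.uint8);o[:360,:400]=w[120:480,120:520]
o[:400,405:800]=cv2.resize(s[250:350,320:420],None,fx=4,fy=4,interpolation=cv2.INTER_CUBIC)[:,:395];cv2.imwrite("pics/r1.png",o)
a=np.radians(95.8);print("knob at",[.5435,.1665+.004]-.097*np.array([np.cos(a),np.sin(a)]), go(st,[.552,.078,.12],a))
print(st["qpos"])
E
```

```text
clock: 9.12
position: [0.5414, 0.1695, 0.038]
tool_rot: [-3.139, 0.001, 1.672]
force: [0.8, 0.1, 0.4]
grip_width: 0.0598
finger_force: 0.0
clock: 9.62
position: [0.5379, 0.2151, 0.1298]
tool_rot: [3.14, -0.002, 1.676]
force: [-0.2, 0.0, -0.2]
grip_width: 0.0599
finger_force: 0.0
[0.53786533 0.21514428 0.12983711]
knob at [0.55330246 0.07399657] (array([-2.3 , -0.01,  0.16]), np.float64(-11.220980054439533))
[-0.67141737  0.56128588  0.269147    1.80912705 -0.20143843  0.79577514
 -0.195083  ]
```

View pics/r1.png

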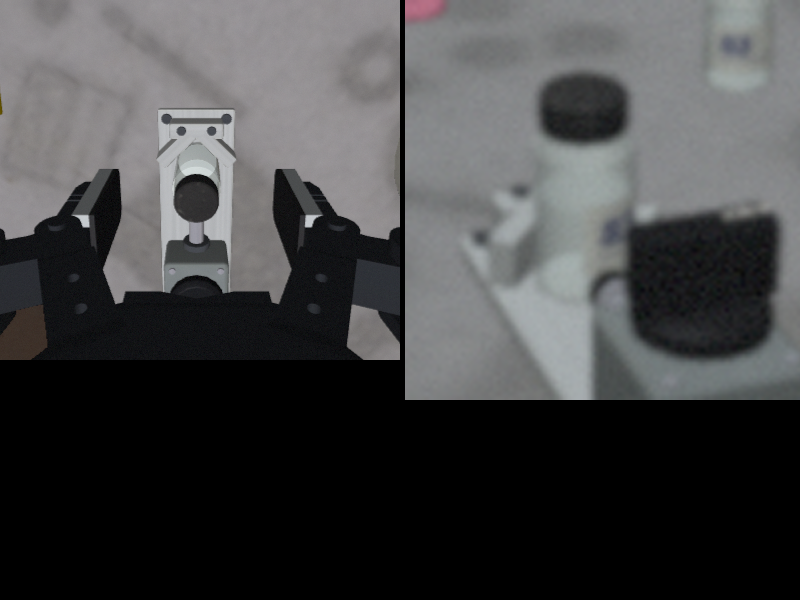

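The vial stands upright in the seat, released. All ten views are spent, so I'll work numerically from here. Next I go over the knob and turn the hand to grip across the bar.

```bash
python3 -m creep '[[-0.5,0,-0.3,-1.3,0.7],[-1,0,-0.3,-2.6,0.7],[-1.5,0,-0.3,-3.9,0.7],[-2,0,-0.3,-5.2,0.7],[-2.3,0,-0.3,-6.5,0.7]]'; python3 -m creep '[[0,0,0,-1.2,0.7],[0,0,0,-2.4,0.7],[0,0,0,-3.6,0.7],[0,0,0,-4.7,0.7],[0,0,0,-4.7,0.7]]'; python3 - <<'E'
from h import *
st=status.observe();w=grab_frame("wrist");cv2.imwrite("pics/k1.png",w);C=cam("wrist",st);S=cam("side");T=cam("top");print(st["position"],st["tool_rot"],st["qpos"])
print("bar ends side",[plane(S,p,.078).round(4) for p in((376.75,306.25),(413.25,301.25))])
print("top mark",[plane(T,(355+u/6,195+v/6),.078).round(4) for u,v in((600,95),(605,148))])
print(go(st,[.552,.077,.12],np.radians(95.8)))
print("pred",proj(C,[[.5525,.0755,.078],[.5525,.0755,.052]]))
for d in search_frame("wrist","knob_grip"):print(d["p"],(np.array(d["extent"])*[640,480,640,480]).round())
E
```

```text
clock: 10.35
position: [0.5518, 0.0715, 0.1466]
tool_rot: [-3.14, -0.0, 2.583]
force: [0.6, -0.1, -0.2]
grip_width: 0.0602
finger_force: 0.0
clock: 10.98
position: [0.5518, 0.0732, 0.1465]
tool_rot: [-3.142, -0.001, -3.05]
force: [-0.6, 0.7, -0.4]
grip_width: 0.0596
finger_force: 0.0
[0.55179142 0.07321783 0.14653677] [-3.14151459e+00 -8.64790018e-04 -3.04951777e+00] [-0.14751406  0.49203297 -0.12399822  1.83786528  0.08010826  0.81736709
  1.35102482]
bar ends side [array([0.5333, 0.075 , 0.078 ]), array([0.577 , 0.0768, 0.078 ])]
top mark [array([0.5727, 0.0707, 0.078 ]), array([0.5575, 0.0696, 0.078 ])]
(array([-0.01,  0.06,  0.44]), np.float64(-0.06556176991618123))
pred [[320.79283712 243.9341795 ]
 [320.43520864 233.07114847]]
0.57 [282. 202. 342. 278.]
0.16 [413. 197. 487. 261.]
```

```bash
python3 - <<'E'
from h import *
st=status.observe();C=cam("wrist",st);w=cv2.imread("pics/k1.png");g=cv2.cvtColor(w,cv2.COLOR_BGR2GRAY)
sub=g[195:285,275:350];m=(sub<75).astype(np.uint8);n,l,s,c=cv2.connectedComponentsWithStats(m);i=1+s[1:,4].argmax();print("dark",s[i],c[i]+[275,195])
h=cv2.morphologyEx((l==i).astype(np.uint8),cv2.MORPH_CLOSE,np.ones((15,15)));b=(h>0)&(sub>110)
v,u=np.nonzero(b);P=np.array([plane(C,(a+275,d+195),.078)[:2] for a,d in zip(u,v)]) if len(u) else None
if P is not None:
  q=P-P.mean(0);e=np.linalg.svd(q,full_matrices=False)[2][0];print("mark px",len(u),u.mean()+275,v.mean()+195,P.mean(0),"deg",np.degrees(np.arctan2(e[1],e[0])))
for r in range(195,285,6):print(r,' '.join(f"{x:3d}" for x in g[r,278:350:3]))
E
```

```text
dark [   9    6   60   74 2953] [313.11310532 233.10938029]
mark px 239 323.36401673640165 224.76987447698744 [0.54049903 0.07642373] deg 9.412429350349214
195 120 129 130 131 131 132 135 134 135 137 136 137 136 138 139 141 141 143 142 143 143 146 144 140
201 137 168 133 138 139 139 139 138 141 134 131  54  40 100 131 140 141 141 142 141 142 144 167 159
207 136 156 142 138 137 136  36  31  23  19  21  20  19  17  18  23  34  22 126 140 141 141 141 139
213 137 139 139 140  42  32  33  46  28  43  43  42  41  42  39  26  42  31  31  28 133 141 142 138
219 138 139 142  31  35  38  46  45  24  39  43  44  43  41  38  24  45  42  41  33  31 121 144 141
225 137 140  82  31  38  43  43  44  26  40  43  44  43  42  36  20  44  44  45  41  32  31 142 140
231 134 141  37  30  43  45  44  43  22  40  43  42  38  39  38  18  41  42  43  43  30  30 132 139
237 132 142  98  31  40  42  41  42  23  37  43  39  41  39  39  24  42  42  40  41  27  29 142 136
243 129 140 139  31  29  41  42  40  22  31  43  43  41  40  37  22  38  42  39  30  27 133 141 137
249 133 139 137 140 103  28  36  40  26  35  39  41  37  37  36  22  38  38  30  32 146 144 136 139
255 123 160 163 143 139 136 136  35  20  33  39  87 157  38  33  20  23  86 141 144 144 151 164 141
261 130 129 128 128 132 134 131 129  75  35  38  39 187  39  36  23 138 137 136 134 136 136 134 132
267 134 135 133 132 135 135 139 136  91  31  38  34 184  36  33  24 130 134 136 135 135 134 132 132
273 134 132 131 131 138 133 135 133 132  37  30  33 172  29  39 125 133 131 134 136 131 132 130 130
279 130 131 135 132 133 133 131 131 129 133 136 137 137 137 131 127 132 134 132 130 130 130 131 129
```

```bash
python3 - <<'E'
from h import *
st=status.observe();C=cam("wrist",st)
b=[plane(C,(313,r),.078) for r in(206,276)];print(b)
c=(b[0]+b[1])/2;print(c,go(st,[c[0],c[1],.045]),go(st,[.552,.0755,.045]),st["position"])
E
```

```text
[array([0.52895298, 0.06894101, 0.078     ]), array([0.57461279, 0.0729292 , 0.078     ])]
[0.55178289 0.07093511 0.078     ] (array([ 0.  , -0.04,  1.7 ]), None) (array([-0.01,  0.03,  1.7 ]), None) [0.55188646 0.07364953 0.1467151 ]
```

The bar's edges at columns 302/323 run straight down the picture, so the hand is aligned with it. Shift 2.4 mm, descend and grip.

```bash
python3 -m creep '[[0,-0.04,0.5,0,0.7],[0,-0.04,1,0,0.7],[0,-0.04,1.45,0,0.6],[0,-0.04,1.74,0,0.6],[0,-0.04,1.74,0,0.6]]'; python3 -m creep '[[0,0,0,0,0.1],[0,0,0,0,0.05],[0,0,0,0,0.05],[0,0,0,0,0.05],[0,0,0,0,0.05]]' 60; python3 - <<'E'
from h import *
st=status.observe();print(st["moment"],st["force"],st["tool_rot"][2],st["grip_width"])
w=grab_frame("wrist");s=grab_frame("side");cv2.imwrite("pics/s2.png",s);g=cv2.cvtColor(s,cv2.COLOR_BGR2GRAY)
for r in range(284,346,3):print(r,' '.join(f"{x:3d}" for x in g[r,365:431:3]))
E
```

```text
clock: 11.7
position: [0.5517, 0.0718, 0.0418]
tool_rot: [-3.141, -0.002, -3.048]
force: [0.3, 0.7, 0.1]
grip_width: 0.0511
finger_force: 0.0
clock: 12.32
position: [0.553, 0.071, 0.0438]
tool_rot: [-3.141, 0.002, -3.048]
force: [-0.4, -5.1, 11.0]
grip_width: 0.0122
finger_force: 58.8
[-1.16146529  0.34194303  0.04936398] [-0.38787846 -5.13493357 10.98325435] -3.048439698200871 0.01221614903647709
284  39  46  72 118 140 136 133  82  34  25  31  30  32  31  36  42  42  36  32  58 120 128
287 145 155 156 149 133 138  79  42  42  32  34  28  30  34  44  45  42  36  32 102 125 127
290 168 167 159 140 127 136  78  31  41  31  35  33  34  36  42  34  33  38  65 117 119 121
293 164 164 154 140 125 136  82  35  75  74  39  36  29  29  40  93 109 111 122 126 126 125
296 165 164 161 150 129 138  74  35  85 100  37  32  23  28  65 136 138 141 137 138 138 137
299 168 166 157 142 126 135  74  35  92  99  37  25  41  38  70 139 142 141 138 140 140 138
302 156 152 138 118 131 162  73  38  92 101  40  32  38  31  64 116 131 138 139 141 140 141
305 149 139  98 100  92 110  46  32  94 104  35  35  39
[... 532 characters left out ...]
  27  54  47  37  30  15  24  42 115 129 132 129 133 137
326 154 115 131 121  38  23  26  21  18  20  27  34  27  35  33  40 116 124 124 125 130 134
329 165 121 125 120  43  27  37  27  35  32  32  34  36  32  27  29 110 122 118 123 124 122
332 162  95 121 125  66  32  38  45  45  45  40  39  37  34  33  45 109 120 123 120 120 119
335 163  85 101 125 108  61  29  34  37  42  42  37  29  27  32  89 122 113 121 117 115 117
338 166  84  83 112 124 118  98  62  45  36  38  35  48  73 103 121 124 134 116 119 118 120
341 164  85  79  88 117 124 121 122 118 111 112 118 120 124 127 124 124 124 116 113 113 116
344 161  81  79  79  97 120 126 134 123 124 122 123 126 124 123 119 112 107 100 100 115 115
```

Gripped on the bar. The tips press on the skirt with about 11 N, so I'll ease up 2 mm before twisting.

```bash
python3 -m creep '[[0,0,-0.02,0,0.05],[0,0,-0.04,0,0.05],[0,0,-0.04,0,0.05]]' 70; python3 -c "
from workcell import *;s=status.observe();print(s['moment'],s['qpos'][6])"
```

```text
clock: 12.8
position: [0.5527, 0.0709, 0.0442]
tool_rot: [-3.141, 0.001, -3.048]
force: [12.2, -4.1, -33.1]
grip_width: 0.0121
finger_force: 70.0
[-0.77991582 -2.61733166  0.07982037] 1.3272719319724313
```

```bash
python3 -m creep '[[0,0,0,0.4,0.05],[0,0,0,0.8,0.05],[0,0,0,1.2,0.05],[0,0,0,1.2,0.05]]' 70; python3 -c "
from workcell import *;s=status.observe();print(s['moment'],s['qpos'][6])"
```

```text
clock: 13.3
position: [0.5528, 0.071, 0.0442]
tool_rot: [-3.141, 0.001, 3.067]
force: [13.5, -4.3, -34.1]
grip_width: 0.0114
finger_force: 70.0
[-0.98265756 -2.71607406  0.20507607] 1.2013235390770625
```

```bash
python3 -m creep '[[0,0,0.015,0,0.05],[0,0,0.03,0,0.05],[0,0,0.03,0,0.05]]' 70; python3 -c "
from workcell import *;s=status.observe();print(s['moment'],s['qpos'][6])"; python3 -m creep '[[0,0,0,0.4,0.05],[0,0,0,0.8,0.05],[0,0,0,1.2,0.05],[0,0,0,1.2,0.05]]' 70; python3 -c "
from workcell import *;s=status.observe();print(s['moment'],s['qpos'][6])"
```

```text
clock: 13.68
position: [0.5529, 0.0709, 0.0439]
tool_rot: [-3.141, 0.001, 3.067]
force: [1.3, -5.2, 0.7]
grip_width: 0.012
finger_force: 74.6
[-1.1636426  -0.35574329  0.12811999] 1.2016044337847822
clock: 14.18
position: [0.553, 0.0709, 0.044]
tool_rot: [-3.141, 0.002, 2.899]
force: [2.9, -6.4, 1.1]
grip_width: 0.0118
finger_force: 74.5
[-1.22892749 -0.42412132 -0.10976844] 1.0764860224729864
```

```bash
cat > m.py <<'E'
from workcell import *;import numpy as np
for _ in range(1):
    s=status.observe();print("mz %.3f tau7 %.3f q7 %.4f yaw %.4f w %.4f F %s"%(s['moment'][2],s['joint_efforts'][6],s['qpos'][6],s['tool_rot'][2],s['grip_width'],s['force'].round(1)), "turned %.3f"%((-3.048-s['tool_rot'][2])%(2*np.pi)))
E
python3 m.py; for i in 1 2; do python3 -m creep '[[0,0,0,0,0.05]]' >/dev/null; python3 m.py;done; python3 -m creep '[[0,0,0,0.4,0.05],[0,0,0,0.8,0.05],[0,0,0,0.8,0.05]]' >/dev/null; python3 m.py;python3 -m creep '[[0,0,0,0,0.05]]' >/dev/null; python3 m.py
```

```text
mz -0.110 tau7 -0.484 q7 1.0765 yaw 2.8987 w 0.0118 F [ 2.9 -6.4  1.1] turned 0.337
mz -0.076 tau7 0.096 q7 1.0771 yaw 2.8994 w 0.0117 F [ 1.2 -5.6  0.3] turned 0.336
mz -0.118 tau7 0.116 q7 1.0771 yaw 2.8994 w 0.0122 F [ 0.1 -5.7  0.1] turned 0.336
mz -0.083 tau7 -0.480 q7 0.9940 yaw 2.7870 w 0.0119 F [ 2.2 -6.1  0. ] turned 0.448
mz -0.124 tau7 0.096 q7 0.9946 yaw 2.7877 w 0.0116 F [ 1.9 -5.7  0.8] turned 0.447
```

```bash
cat > g.py <<'E'
import sys,numpy as np
from workcell import *
L=[]
for _ in range(3):
    grab_frame("wrist");s=status.observe();L.append([s['moment'][2],s['joint_efforts'][6]])
m=np.mean(L,0);print("mz %.3f tau7 %.3f turned %.3f q7 %.3f w %.4f F %s t %.1f"%(*m,(-3.048-s['tool_rot'][2])%(2*np.pi),s['qpos'][6],s['grip_width'],s['force'].round(1),s['clock']))
sys.exit(m[0]>float(sys.argv[1]))
E
python3 g.py -.04 && python3 -m creep '[[0,0,0,0.2,0.05],[0,0,0,0.4,0.05]]' >/dev/null && python3 g.py -.04 && python3 -m creep '[[0,0,0,0.2,0.05],[0,0,0,0.4,0.05]]' >/dev/null && python3 g.py -.04 && python3 -m creep '[[0,0,0,0.2,0.05],[0,0,0,0.4,0.05]]' >/dev/null && python3 g.py -.04
```

```text
mz -0.103 tau7 0.115 turned 0.448 q7 0.995 w 0.0119 F [ 1.4 -6.8  0.5] t 15.1False
```

```bash
sed -i '$d' g.py; echo 'sys.exit(int(abs(m[0]+.105)>float(sys.argv[1])))' >> g.py
python3 g.py .05 && python3 -m creep '[[0,0,0,0.2,0.05],[0,0,0,0.4,0.05]]' >/dev/null && python3 g.py .05 && python3 -m creep '[[0,0,0,0.2,0.05],[0,0,0,0.4,0.05]]' >/dev/null && python3 g.py .05 && python3 -m creep '[[0,0,0,0.2,0.05],[0,0,0,0.4,0.05]]' >/dev/null && python3 g.py .05
```

```text
mz -0.116 tau7 0.115 turned 0.448 q7 0.995 w 0.0120 F [ 2.1 -6.   0.2] t 15.2
mz 0.003 tau7 -0.069 turned 0.503 q7 0.953 w 0.0122 F [ 2.5 -6.8  0.7] t 15.6
```

```bash
python3 -m creep '[[0,0,0,0,0.05],[0,0,0,0,0.05]]' >/dev/null; python3 g.py .05; python3 - <<'E'
from h import *
# jaw nose vs vial in side pic: compare with before (s2 taken at knob 0)
a=cv2.imread("pics/s2.png");b=grab_frame("side");cv2.imwrite("pics/s3.png",b)
g1,g2=[cv2.cvtColor(i,cv2.COLOR_BGR2GRAY).astype(np.float32) for i in(a,b)]
# vial cap/body region shift
for n,(r0,r1,c0,c1) in dict(vial=(264,322,350,378),plate=(300,325,335,352)).items():
    print(n,cv2.phaseCorrelate(g1[r0:r1,c0:c1],g2[r0:r1,c0:c1]))
for r in range(316,332,3):print(r,' '.join(f"{x:3.0f}" for x in g1[r,350:380:2]),'|',' '.join(f"{x:3.0f}" for x in g2[r,350:380:2]))
S=cam("side");a=np.radians(95.8);x=np.array([np.cos(a),np.sin(a),0])
s=np.array([.5425,.168,.018]);print("nose px",proj(S,[s-.0165*x,s-.0165*x-.006*x,s-.0165*x+[0,0,.0075]]))
E
```

```text
mz -0.028 tau7 0.044 turned 0.503 q7 0.954 w 0.0118 F [ 0.3 -6.3  1.3] t 16.0
vial ((-0.5881020978882159, -0.2504550008475057), 0.6823756272262997)
plate ((0.10167678546271297, 0.6265160120477784), 1.0015680201848347)
316  99 119 144 165 172 177 175 165 148 138 128 122 100  45  25 |  96 114 140 165 173 173 174 157 127  93  79  82  78  39  22
319 142 156 156 174 172 174 173 166 139  82  64  82  75  29  23 | 142 153 154 168 170 170 169 144  70  74 112 126  94  35  27
322 173 166 153 161 168 171 171 159  97  85 125 131 103  44  26 | 169 163 150 159 168 169 165 133  83 118 126 137 111  44  20
325 177 174 175 169 162 161 158 156 120 109 128 139 123  62  17 | 174 171 170 168 163 156 159 153 122 111 128 138 122  67  32
328 174 174 173 175 176 175 174 175 145 122 124 124 116  66  28 | 173 175 171 171 173 172 170 169 148 122 122 124 114  71  30
331 174 174 178 174 173 174 174 171 141 104 122 127 123  88  34 | 170 174 173 172 171 174 170 169 141 105 116 122 120  81  35
nose px [[368.42457332 318.01331179]
 [370.07540998 320.26452687]
 [368.46873889 312.91012265]]
```

```bash
sed -i 's/range(3)/range(5)/' g.py; python3 -m creep '[[0,0,0,0.15,0.05],[0,0,0,0.3,0.05],[0,0,0,0.3,0.05],[0,0,0,0.3,0.05]]' >/dev/null; python3 g.py .05;  python3 - <<'E'
from h import *
g1,g2,g3=[cv2.cvtColor(i,cv2.COLOR_BGR2GRAY).astype(np.float32) for i in(cv2.imread("pics/s2.png"),cv2.imread("pics/s3.png"),grab_frame("side"))]
for r in range(313,326,3):print(r,' '.join(f"{x:3.0f}" for x in g2[r,350:380:2]),'|',' '.join(f"{x:3.0f}" for x in g3[r,350:380:2]))
w=np.s_[264:312,340:380]
print(cv2.phaseCorrelate(g1[w],g2[w]),cv2.phaseCorrelate(g2[w],g3[w]))
E
```

```text
mz -0.010 tau7 0.011 turned 0.545 q7 0.923 w 0.0120 F [ 1.3 -6.2  1.2] t 16.8
313  95 104 122 136 148 160 161 159 145 138 126 122  97  32  24 |  97 106 122 136 150 162 164 155 147 137 127 124  94  32  28
316  96 114 140 165 173 173 174 157 127  93  79  82  78  39  22 |  98 117 141 162 173 173 173 159 129  90  72  81  79  36  24
319 142 153 154 168 170 170 169 144  70  74 112 126  94  35  27 | 141 152 155 168 171 172 170 139  69  82 115 119  92  36  27
322 169 163 150 159 168 169 165 133  83 118 126 137 111  44  20 | 171 165 152 158 166 169 166 135  85 120 127 136 115  46  25
325 174 171 170 168 163 156 159 153 122 111 128 138 122  67  32 | 174 172 170 168 162 160 157 151 121 113 128 140 124  69  35
((0.3192706829930607, -0.14131900194027125), 0.6899530741075675) ((-0.2340593938292379, 0.005412247683530325), 0.9482842678825061)
```

```bash
python3 - <<'E'
from h import *
G=lambda i:cv2.GaussianBlur(cv2.cvtColor(i,cv2.COLOR_BGR2GRAY).astype(np.float32),(0,0),.8)
a,b=G(cv2.imread("pics/s2.png")),G(cv2.imread("pics/s3.png"));c=np.mean([G(grab_frame("side")) for _ in range(6)],0)
def ecc(p,q,w):
    W=np.eye(2,3,dtype=np.float32);r,W=cv2.findTransformECC(p[w],q[w],W,cv2.MOTION_TRANSLATION,(3,200,1e-6));return W[:,2].round(2),round(r,4)
for n,w in dict(cap=np.s_[262:288,350:380],body=np.s_[286:314,350:378],label=np.s_[295:314,366:377],ctrl_seat=np.s_[295:320,336:352]).items():
    try:print(n,ecc(a,b,w),ecc(b,c,w),ecc(a,c,w))
    except Exception as e:print(n,"fail")
S=cam("side");t=np.radians(95.8);x=np.array([np.cos(t),np.sin(t),0]);s=np.array([.5425,.166,.043]);print(proj(S,[s+.001*x])-proj(S,[s]), "per mm;  nose", proj(S,[s-.02*x-[0,0,.025]+.001*x])-proj(S,[s-.02*x-[0,0,.025]]))
E
```

```text
cap (array([0.52, 0.03], dtype=float32), 0.9384) (array([-0.89,  0.06], dtype=float32), 0.9124) (array([-0.08,  0.17], dtype=float32), 0.865)
body (array([ 0.59, -0.28], dtype=float32), 0.9308) (array([-0.02,  0.02], dtype=float32), 0.9983) (array([ 0.35, -0.14], dtype=float32), 0.9302)
label (array([10.08, -0.97], dtype=float32), 0.9889) (array([ 0.  , -0.03], dtype=float32), 0.9999) (array([10.14, -0.37], dtype=float32), 0.938)
ctrl_seat (array([ 0.02, -0.02], dtype=float32), 0.9989) (array([ 0., -0.], dtype=float32), 0.9998) (array([ 0.02, -0.01], dtype=float32), 0.9989)
[[-0.2674561  -0.34573246]] per mm;  nose [[-0.27623523 -0.37695674]]
```

```bash
python3 -m creep '[[0,0,0,0,0.05],[0,0,0,0,0.05],[0,0,0,0,0.05],[0,0,0,0,0.05]]' >/dev/null; python3 g.py .05; python3 g.py .05
```

```text
mz -0.036 tau7 0.010 turned 0.545 q7 0.923 w 0.0119 F [ 1.4 -7.   0.1] t 17.9
mz -0.043 tau7 0.010 turned 0.545 q7 0.923 w 0.0118 F [ 2.  -5.6  0.3] t 18.2
```

The vial no longer moves while the knob is turned, and the torque is up about 0.07–0.1 N m over the running level. That is roughly 8 N, so it is snug. Stop here, let go of the knob and rise.

```bash
python3 -m creep '[[0,0,0,0,0.3],[0,0,0,0,0.6],[0,0,0,0,0.6],[0,0,-0.4,0,0.6],[0,0,-0.9,0,0.6]]'; python3 -m creep '[[0,0,-0.5,0,0.6],[0,0,-1,0,0.6],[0,0,-1.2,0,0.6],[0,0,-1.2,0,0.6]]'; python3 - <<'E'
from h import *
st=status.observe();C=cam("wrist",st);w=grab_frame("wrist");s=grab_frame("side");cv2.imwrite("pics/f.png",w)
g=cv2.cvtColor(w,cv2.COLOR_BGR2GRAY);k=proj(C,[[.552,.0725,.078]])[0];print("knob px",k,st["tool_rot"][2])
u,v=k.astype(int);
for r in range(v-42,v+48,6):print(r,' '.join(f"{x:3d}" for x in g[r,u-39:u+40:3]))
G=lambda i:cv2.cvtColor(i,cv2.COLOR_BGR2GRAY).astype(float)
b,c=G(cv2.imread("pics/s3.png")),G(s)
for r in range(290,323,4):print(r,' '.join(f"{x:3.0f}" for x in b[r,350:378:2]),'|',' '.join(f"{x:3.0f}" for x in c[r,350:378:2]))
E
```

```text
clock: 18.8
position: [0.5518, 0.072, 0.0975]
tool_rot: [-3.141, -0.001, 2.692]
force: [0.5, -0.4, 0.4]
grip_width: 0.0515
finger_force: 0.0
clock: 19.3
position: [0.5525, 0.0721, 0.1694]
tool_rot: [3.141, 0.001, 2.691]
force: [0.7, 0.1, -0.0]
grip_width: 0.0513
finger_force: 0.0
knob px [317.94058234 231.51311638] 2.6914000335388453
189 142 143 147 210 209 209 197  85  88 110 149 147 148 146 147 148 162 149 148 143  80  85  83 173 174 177 175
195 208 212 209 154  88  91 119 145 144 146 144 139  86 106 138 146 148 148 148 149 145  78  82  85 171 171 164
201 100  85  88 129 148 148 147  42  36  24  21  17  19  20  18  18  33  28  97 151 151 146  86  82  82 180 207
207 134 144 145 145 145  80  33  39  50  32  45  51  47  46  48  32  45  37  33  31 130 150 146 110  59 203 204
213 156 141 145 144  39  31  44  50  52  29  43  49  47  45  45  34  45  48  51  37  33  72 149 145 131 118 209
219 160 145 146 145  34  37  49  48  50  29  39  49  46  45  44  32  45  45  47  47  33  32 149 145 149 147 118
225 173 142 146 122  30  42  47  46  47  34  42  47  44  45  42  35  43  47  46  46  36  32 
[... 1277 characters left out ...]
 149 131 137 147 152 158 159 152 146 139 134 116  82 | 161 142 125 133 141 149 156 155 148 141 136 130 115  79
306 157 125 124 137 143 147 149 149 150 136  98  87  88  49 | 149 119 121 132 138 146 144 147 143 129  91  83  82  44
310 100 107 122 133 144 145 151 154 148 126  95  96  83  33 |  95 101 119 128 139 141 144 144 143 123  91  93  85  32
314  96 103 124 143 161 167 170 161 144 131 119 117  95  39 |  93 103 118 139 156 164 164 157 140 127 114 117  93  37
318 125 143 154 165 170 174 171 149  86  57  83 105  83  31 | 120 141 148 161 166 168 163 143  78  59  86 100  79  36
322 169 163 150 159 168 169 165 133  83 118 126 137 111  44 | 164 161 148 153 159 162 160 129  82 115 123 133 110  44
```

```bash
python3 - <<'E'
from h import *
G=lambda i:cv2.cvtColor(i,cv2.COLOR_BGR2GRAY).astype(float)
a=G(cv2.imread("pics/s2.png"));c=np.mean([G(grab_frame("side")) for _ in range(5)],0)
for r in list(range(268,292,4))+list(range(292,320,3)):print(r,' '.join(f"{x:3.0f}" for x in a[r,346:382:2]),'|',' '.join(f"{x:3.0f}" for x in c[r,346:382:2]))
S=cam("side");
E
```

```text
268 136 136 139 139 137 130 115 103  94  88  97  96 114 123  83  36  32  31 | 131 131 131 130 130 123 110  98  89  82  86  93 106 119 130 131 132 134
272 138 138 136 133  87  61  55  57  53  54  51  53  48  51  66 112 110  51 | 133 132 132 126  84  56  53  51  50  52  51  48  49  49  72 118 134 133
276 137 138 140 130  73  52  53  55  51  56  56  47  45  47  49 113 104  48 | 134 134 134 122  67  44  50  50  50  55  53  46  46  40  49 107 132 135
280 138 140 139 133  71  40  34  33  38  41  35  35  31  28  50 116 129  84 | 134 134 136 123  63  29  33  31  35  37  37  32  33  29  47 110 133 133
284 138 140 143 145 132  97  64  47  37  43  44  46  58  90 118 132 142 136 | 135 134 135 140 127  92  60  46  40  39  43  46  56  85 117 131 134 133
288 141 141 138 135 145 155 158 160 163 161 161 166 159 159 146 133 134 133 | 133 134 131 131 139 147 152 153 154 155 157 159 154 150 141 126 128 133
292 138 139 139 130 132 142 153 158 164 166 168 163 157 148 135 125 133 136 | 134 133 132 125 125 135 144 152 156 159 160 157 151 141 130 119 126 135
295 133 125 129 129 141 155 159 163 161 164 167 16
[... 599 characters left out ...]
32  87  82  94  53  39  40 | 163 159 135 110 120 130 137 142 145 146 144 128  87  80  77  35  33  33
310 156 126 101 104 121 137 144 150 154 152 149 126  96  99  93  46  31  32 | 148 120  96 102 119 129 137 141 146 145 142 121  92  92  82  34  24  24
313 123 101  95 105 123 139 153 163 166 162 149 141 127 128 105  43  23  25 | 116  97  92 101 118 131 144 155 158 153 141 133 122 118  92  35  26  23
316 122 102  99 119 144 165 172 177 175 165 148 138 128 122 100  45  25  22 | 117  95  96 113 134 159 165 168 166 152 123  89  67  79  74  35  22  25
319 119 110 142 156 156 174 172 174 173 166 139  82  64  82  75  29  23  26 | 116 106 137 150 151 161 165 166 164 134  62  79 111 118  89  34  21  26
```

The bar stayed where I left it. However, the side pictures before and after show that the vial has not shifted. So the torque rise may only come from my slower step rate, with rebound inside the friction band. I'll re-grip and go on in uniform small steps with the same settling each time, watching for a sustained slope.

```bash
python3 - <<'E'
from h import *
T=cam("top");a=np.radians(95.8);x=np.array([np.cos(a),np.sin(a)])
ap=plane(T,(362+222/11-.45,205+300/11-.45),.026)[:2]
for u in(490,495,500):print("gap est mm",1e3*((ap-plane(T,(362+u/11-.45,205+270/11-.45),.018)[:2])@x-.0233-.0165))
E
python3 -m creep '[[0,0,0.6,0,0.6],[0,0,1.2,0,0.6],[0,0,1.8,0,0.6],[0,0,2.1,0,0.6],[0,0,2.1,0,0.6]]' >/dev/null; python3 -m creep '[[0,0,0,0,0.1],[0,0,0,0,0.05],[0,0,0,0,0.05],[0,0,0,0,0.05],[0,0,0,0,0.05]]' 70; python3 g.py 1
```

```text
gap est mm 5.887700413467117
gap est mm 6.712880465952919
gap est mm 7.53802261619202
clock: 20.9
position: [0.5525, 0.0711, 0.0446]
tool_rot: [-3.141, 0.001, 2.691]
force: [-4.6, -5.1, 15.2]
grip_width: 0.012
finger_force: 68.7
mz 0.089 tau7 -0.105 turned 0.545 q7 0.924 w 0.0120 F [-5.7 -5.6 15.7] t 21.1
```

```bash
python3 -m creep '[[0,0,0,0.2,0.05],[0,0,0,0.4,0.05],[0,0,0,0.4,0.05],[0,0,0,0.4,0.05]]' >/dev/null; python3 g.py 1;python3 -m creep '[[0,0,0,0.2,0.05],[0,0,0,0.4,0.05],[0,0,0,0.4,0.05],[0,0,0,0.4,0.05]]' >/dev/null; python3 g.py 1
```

```text
mz -0.053 tau7 0.032 turned 0.601 q7 0.883 w 0.0120 F [-5.5 -5.1 15.9] t 21.9
mz -0.034 tau7 0.041 turned 0.656 q7 0.842 w 0.0123 F [-5.4 -5.1 14.7] t 22.6
```

Torque is flat at about −0.04 over these steps, so there was no contact yet. Continue with a guard on the rise.

```bash
sed -i '$d' g.py; echo 'sys.exit(int(m[0]>float(sys.argv[1])))' >> g.py
python3 -m creep '[[0,0,0,0.2,0.05],[0,0,0,0.4,0.05],[0,0,0,0.4,0.05],[0,0,0,0.4,0.05]]' >/dev/null; python3 g.py -.005 && python3 -m creep '[[0,0,0,0.2,0.05],[0,0,0,0.4,0.05],[0,0,0,0.4,0.05],[0,0,0,0.4,0.05]]' >/dev/null && python3 g.py -.005 && python3 -m creep '[[0,0,0,0.2,0.05],[0,0,0,0.4,0.05],[0,0,0,0.4,0.05],[0,0,0,0.4,0.05]]' >/dev/null && python3 g.py -.005
```

```text
mz -0.029 tau7 0.040 turned 0.712 q7 0.801 w 0.0125 F [-6.  -5.5 15.6] t 23.4
mz -0.009 tau7 0.040 turned 0.768 q7 0.760 w 0.0119 F [-5.1 -4.9 15.4] t 24.1
mz -0.056 tau7 0.039 turned 0.824 q7 0.719 w 0.0122 F [-5.  -5.  14.2] t 24.9
```

Joint 7's torque is the steadier signal (0.040 ± 0.001), so I'll guard on that.

```bash
sed -i '$d' g.py; echo 'sys.exit(int(m[1]<float(sys.argv[1])))' >> g.py
python3 -m creep '[[0,0,0,0.2,0.05],[0,0,0,0.4,0.05],[0,0,0,0.4,0.05],[0,0,0,0.4,0.05]]' >/dev/null; python3 g.py .033 && python3 -m creep '[[0,0,0,0.2,0.05],[0,0,0,0.4,0.05],[0,0,0,0.4,0.05],[0,0,0,0.4,0.05]]' >/dev/null && python3 g.py .033 && python3 -m creep '[[0,0,0,0.2,0.05],[0,0,0,0.4,0.05],[0,0,0,0.4,0.05],[0,0,0,0.4,0.05]]' >/dev/null && python3 g.py .033
```

```text
mz -0.020 tau7 0.039 turned 0.880 q7 0.679 w 0.0119 F [-4.6 -5.1 14.4] t 25.6
mz -0.033 tau7 0.034 turned 0.936 q7 0.638 w 0.0124 F [-4.7 -5.3 14.4] t 26.4
mz 0.003 tau7 0.006 turned 0.992 q7 0.597 w 0.0125 F [-4.7 -5.  15.5] t 27.1
```

Contact is felt at about 0.94, with tau7 falling from 0.039 to 0.006. Add one small step to reach mid-snug.

```bash
python3 -m creep '[[0,0,0,0.1,0.05],[0,0,0,0.2,0.05],[0,0,0,0.2,0.05],[0,0,0,0.2,0.05]]' >/dev/null; python3 g.py 0; python3 - <<'E'
from h import *
G=lambda i:cv2.cvtColor(i,cv2.COLOR_BGR2GRAY).astype(float)
c=np.mean([G(grab_frame("side")) for _ in range(3)],0)
for r in range(280,320,4):print(r,' '.join(f"{x:3.0f}" for x in c[r,346:382:2]))
E
```

```text
mz 0.084 tau7 -0.082 turned 1.019 q7 0.577 w 0.0120 F [-4.1 -4.8 15.4] t 27.9
280 142 143 143 120  60  35  35  32  27  32  32  33  35  34  28  28  31  33
284 141 141 145 148 130 100  80  64  51  45  37  31  40  44  41  37  28  28
288 142 141 139 139 145 155 160 163 166 167 155 134 106  80  49  39  29  30
292 140 141 139 132 134 146 154 161 165 168 166 164 157 149 134 121 111  55
296 124 108 114 134 147 156 161 164 166 167 168 167 164 161 149 124 118  62
300 167 153 155 140 137 151 159 162 165 166 165 160 154 144 128 110  95  50
304 160 171 170 142 130 140 148 151 155 153 151 141 116 103  98  68  36  37
308 170 160 125 112 127 139 146 151 154 153 148 125  88  83 100  80  33  35
312 126 103 100 107 124 140 149 159 164 160 149 136 125 123 120  88  33  32
316 125 102 100 114 151 171 176 176 175 145  83  66  86  96 117  88  33  56
```

Estimated 0.065–0.09 rad past contact, about 7–12 N. That is snug, so stop, let go, rise and check that the knob holds.

```bash
python3 -m creep '[[0,0,0,0,0.3],[0,0,0,0,0.6],[0,0,0,0,0.6],[0,0,-0.4,0,0.6],[0,0,-0.9,0,0.6]]'; python3 -m creep '[[0,0,-0.5,0,0.6],[0,0,-1,0,0.6],[0,0,-1.2,0,0.6],[0,0,-1.2,0,0.6]]'; python3 - <<'E'
from h import *
st=status.observe();C=cam("wrist",st);w=grab_frame("wrist");s=grab_frame("side");cv2.imwrite("pics/f2.png",w)
g=cv2.cvtColor(w,cv2.COLOR_BGR2GRAY);k=proj(C,[[.552,.0725,.078]])[0];u,v=k.astype(int)
for r in range(v-36,v+36,8):print(r,' '.join(f"{x:3d}" for x in g[r,u-30:u+31:3]))
a=cv2.cvtColor(s,cv2.COLOR_BGR2GRAY)
for r in range(268,320,6):print(r,' '.join(f"{x:3d}" for x in a[r,346:382:2]))
E
```

```text
clock: 28.68
position: [0.5519, 0.0719, 0.0974]
tool_rot: [-3.14, -0.0, 2.217]
force: [0.2, -1.2, -0.8]
grip_width: 0.051
finger_force: 0.0
clock: 29.18
position: [0.5525, 0.0721, 0.1694]
tool_rot: [3.141, 0.0, 2.217]
force: [0.2, 0.9, -0.1]
grip_width: 0.0516
finger_force: 0.0
195 214 211  94 149 151 151 148 149 150 142 142 152 154 152 152 152 149 128  74  70  93
203 180 129 145 140  27  36  30  24  29  27  26  31  24  30  36  27 130 149 151 150 149
211 150 146  35  36  52  53  41  44  52  50  49  46  40  38  51  47  32  31 134 154 155
219 148  32  38  49  51  51  37  41  50  51  49  47  35  37  47  49  48  34  34 154 153
227 147  36  34  48  49  49  44  41  47  46  45  44  36  45  46  48  45  37  32 143 131
235 146 110  35  41  49  47  37  38  47  45  45  43  35  43  46  42  42  32  98 135 143
243 214 142 143 112  33  33  39  39  46  67  90  42  34  39  33  30  82 106 136 139 138
251 147 146 119 204 211 191 142  35  43  92 166  41  36 131 144 129 139 139 138 143 145
259 140 138 137 139 140 142 144  37  43  94 167  39  31 118 133 141 141 137 140 143 142
268 134 136 132 136 131 120 104  88  78  79  75  87 104 122 134 137 136 140
274 141 136 139 116  60  57  57  54  52  51  53  48  48  50  71 129 137 137
280 137 138 139 118  56  23  34  32  41  33  38  32  38  32  65 125 139 137
286 140 138 143 146 143 147 144 137 131 131 134 136 148 149 140 139 139 135
292 136 140 136 129 131 143 150 159 163 164 164 160 155 143 136 124 135 139
298 132  95 106 135 144 150 159 160 162 163 167 163 161 157 138 119 134 126
304 156 168 165 140 130 137 146 147 151 150 147 136 113 100  95  68  28  28
310 155 123  98 103 125 135 142 148 151 150 142 120  97 106 107  83  25  24
316 122 100  97 114 146 167 173 171 171 144  80  66  82  96 112  87  30  26
```

The bar stayed put and the vial is upright, having shifted slightly home into the V. Hand in.

```bash
python3 -c "
from workcell import *
print(bot.job_done())"
```

```text
the job is handed in; nothing more can be done
None
```

The tall vial stands in the V seat with the jaw closed on it, at an estimated 7–12 N (judged from torque and knob angle, not measured directly). The knob held when let go, and the job is handed in at about 29 s; I did not re-check the small vials and tape roll.

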